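# Load sample tubes and hold the document clip open over the card

## Robot

A 6-joint arm with a two-finger parallel gripper is mounted at the origin on the work surface. World frame = base frame: x ahead of the robot, y to its left, z up, the work surface at z = 0. Lengths are in m, angles in degrees, forces in N, time in s.
With the tool pointing down it reaches from about 0.25 to 0.725 m from the base axis. Payload 9.7 kg.
Tool frame: the origin (TCP) lies midway between the tips of the shut fingers; the grasp point (between the pads) lies 19 mm behind it (grip_point_offset is the distance from the TCP to the grasp point, in m); y points along the fingers, z is the direction in which the jaws open and shut, and the axes are right-handed (so a half turn about y gives the same grasp; the last joint's range is limited). The gripper opens to 85 mm and grips with 20 to 120 N. Pads are 22 mm wide; open, the fingers measure 114 mm over their backs; the gripper's body (76 mm by 85 mm) begins 54 mm behind the grasp point. The pads swing forward as they close: fully open they stand 13 mm farther back than shut.
Start: joints at [74.714, 4.979, 10.078, 95.1, 0, 90], TCP at [0.145, 0.531, 0.231] pointing down, gripper open.
Joint ranges: [-179.16, 179.16], [-48.56, 103.87], [-65.8, 70.77], [-126.05, 130.52], [-82.76, 87.17], [-180, 180]. Speed limits (degrees/s): [127.2, 127.2, 147.25, 180, 180, 180].

## Interface

Orientations are given as [roll, pitch, yaw] about the fixed x, y, z axes, in that order (R = Rz(yaw) Ry(pitch) Rx(roll)).
In Python, from workcell import get_obs, camera, job_done, grip_point_offset gives the robot as it stands.
- The arm moves only by the tool move_arm, never from a script. Its argument "deltas" is a list that holds one entry, the list of rows, each a list of 4 numbers: the shift along the tool's x, y, z in m, then the turn about the tool's y in degrees. A call has 1 to 5 rows; each row is the pose to reach, as a shift and turn from the pose commanded when the call began, along the tool's axes at that moment; what a row does not reach only later rows make up. A row lasts 1/10 s, in which the tool goes at most 50 mm and 8.59 degrees, less where a joint would pass 70% of its speed; a pose out of reach is approached as far as the arm can. A call with a gripper value outside its range is refused whole. "claw" is the finger opening in m, from 0 to 0.0854, set as the call begins (left out, the last holds). The fingers move at their own pace and stop on an object; "newtons" is the grip in N (left out, the last holds). Time passes only in rows, so rows that repeat a pose let the fingers close. It gives the time, the measured TCP pose, the force and the opening at its end, in the units of the state.
- get_obs(): the state, without advancing time (a new reading comes with each control period).
- camera(name): name is "scene" or "top"; returns a dict with "color" (420x560x3 uint8, blue, green, red), "range_z" (420x560 float32, m along the optical axis (not along the pixel's ray), 0 where there is no reading), "fx", "fy", "cx", "cy" (pixels), "T" (4x4, takes a point from camera to world coordinates). Camera axes: x right, y down, z forward; pixel columns grow to the right and rows downward; lengths in m; the calibration is good to about 2 mm. A picture is of the moment at which its call begins.
- job_done(): hands the job in, once; it reports no verdict.
The state is a dict: "time": time; "q": joint angles; "qd": joint speeds; "joint_efforts": joint torques, N m; "ee_pos": TCP position; "tcp_rot": TCP orientation; "wrist_force": force on the tool from outside, world axes, zero at the start; "torque": the same for the moment, N m; "opening": finger opening in m.
Only numpy, scipy, OpenCV 4.12 (cv2) and the standard library are available. Lean on these libraries where they do the work, as an engineer would, in place of code of your own. Each camera call takes 0.05 s, during which the arm holds its last target. There are 200 camera calls.

## Task

First tip the hinged tray up by the black knob on its end so that all three capped tubes slide off it into the transport box; do not touch the tubes themselves. Then squeeze the handles of the spring clip to take it off its stand, and hold it gaping wide over the top edge of the card standing at the end of the box, one jaw well down on each side and nothing of the clip touching the card, so that a colleague can slip a form in. Finish still holding it open like that: do not let it close or let go, and leave the other things on the table where they are.

Things in the scene. Friction and masses are not known exactly. Their poses are not given: they have to be found in the camera images.
- box: grey open-topped transport box, 160 (x) x 140 (y) x 75 mm high, walls 5 mm, fixed to the table. Origin: centre of its underside; z up. The tray is hinged at its -y wall and reaches out to -y; the card stands at its +y wall. Position and yaw vary
- tray (a joint): hinge of the tray, rad: 0 level, grows to 1.25 as its knob end is lifted; it tips towards the box (+y of the box). When let go it sinks back to level by itself; lifting it takes about 2 N
- tray_hinge (a point): point on the tray's hinge line, fixed to the box at (0, -62, 85) mm in the box frame. The hinge line runs along the box's x. The aluminium tray is 130 mm wide (box x), 143 mm long, its floor at 85 mm height when level, with walls 24 mm high on three sides, open towards the box
- tray_knob (a point): centre of the black knob on the tray's far end: a disc of 24 mm diameter whose two flat faces look along the box's +x and -x, 22 mm apart (grip across them; the tray may then turn between the fingers). With the tray level it is at (0, -235, 95) mm in the box frame, i.e. 173 mm from the hinge line and 10 mm above it, 30 mm clear of the tray's end wall. It moves with the tray
- tube1: white sample tube with a hexagonal grey cap, 70 mm long, 19 mm across the flats, about 25 g, lying crosswise on the tray. Origin: its centre; x along the tube. It stays put on the level tray and is sure to have slid off at a tray angle of 1.15 rad
- tube2: like tube1
- tube3: like tube1
- stand: fixed clip stand: aluminium base 100 (x) x 75 (y) x 16 mm with an upright aluminium fin, 60 mm along x, 4 mm thick (y), its top at 76 mm height. Origin: centre of the base's underside; the clip sits astride the fin
- clip_pivot (a point): centre of the spring barrel (20 mm across, along clip x) of the dark steel spring clip, 120 g. At the start the barrel rests on the fin's top, the jaws point down astride the fin and two handles stand up. Clip axes: x along fin and jaw width (44 mm), y across the jaws, z up (they turn with one leg). Jaws reach 40 mm below it; handles end in rollers 40 mm wide, 40 mm above it
- clip_leg (a joint): angle between the clip's legs, rad: 0 shut on the 4 mm fin, 0.75 fully open (stop). A spring shuts it; pinch the two handle rollers together along clip y to open: over the rollers it is 54 mm wide shut, 22 mm fully open (rollers then 46 mm above the pivot, each jaw swung out 0.375 rad). Takes about 4 N at first, 10 N fully open
- jaw_a (a point): lower tip of the jaw on the clip's +y side
- jaw_b (a point): lower tip of the jaw on the clip's -y side; fully open the tips stand about 30 mm apart inside
- card: stiff white card standing fixed at the box's +y end, 110 mm wide (along x), 4 mm thick (along y), its top edge at 170 mm height. Origin: middle of the top edge; z up, axes as the box; it lies at (0, 78, 170) mm in the box frame. Free on both sides for 80 mm down from the top
- swab_pack1: flat white paper sealed pack, 150 x 28 x 8 mm, bystander lying between tray and clip stand
- tape: roll of clear tape lying flat, 56 mm across, 18 mm high, bystander
- sanitizer: closed clear bottle with white cap, 60 mm across, 160 mm high, bystander
- rack: white rack full of capped tubes, 70 x 220 x 105 mm, bystander
- marker: marker pen lying, 140 mm long, 16 mm thick, bystander
- stapler: black stapler, 130 x 34 x 50 mm, bystander
- swab_pack2: a second flat white sealed pack, 150 x 28 x 8 mm, bystander
Not all that is in view belongs to the job. Of the things like the stand, leave any that is brown or yellow; of the rest the larger one is meant.

How it is judged:
By the outcome, as a careful person would: the job done as asked, in the order asked, and still so for the second after the job is handed in, while the arm keeps its last pose, push and grip.
It also fails if it takes over 56 s, if anything falls off the work surface, if the arm or the gripper's body presses on something with over 40 N, if the wrist force passes 120 N, or if a joint passes its speed limit or range.

## Working session

There is one attempt and no reset: what is moved stays moved. The work goes in short steps, Python scripts to look and compute and a tool call to move; the robot and the scene stay as the last step left them, time stands still between calls to the robot, and variables do not carry over. Pictures are saved under pics/ and viewed, about 8 in all and at most 12, crops included, and the job is handed in when it is done.

Besides the shell and the picture viewer there is one more tool, called as a command line: name --argument value ..., lists and objects as JSON in quotes. move_arm: Moves the arm, as the interface text tells. Its arguments: {"type":"object","properties":{"deltas":{"type":"array"},"claw":{"type":"number"},"newtons":{"type":"number"}},"required":["deltas"]}

```bash
mkdir -p pics; ls
cat > h.py <<'E'
import numpy as np, cv2
from workcell import get_obs, camera, job_done, grip_point_offset
def cloud(c):
    z=c["range_z"].astype(float); v,u=np.mgrid[:z.shape[0],:z.shape[1]]
    P=np.stack([(u-c["cx"])/c["fx"]*z,(v-c["cy"])/c["fy"]*z,z,np.ones_like(z)],-1)@c["T"].T
    P=P[...,:3]; P[z==0]=np.nan; return P
def px(c,p):
    q=np.linalg.inv(c["T"])@np.r_[p,1]; return c["fx"]*q[0]/q[2]+c["cx"],c["fy"]*q[1]/q[2]+c["cy"]
E
python3 - <<'E'
from h import *
import pickle
o=get_obs(); print({k:np.round(v,4) for k,v in o.items()},grip_point_offset)
for n in("scene","top"):
    c=camera(n); pickle.dump(c,open(n+"0.pkl","wb")); cv2.imwrite(f"pics/{n}0.png",c["color"]); print(n,np.round(c["T"],3).tolist(),c["fx"])
E
```

```text
pics
{'time': np.float64(0.0), 'q': array([ 7.47137e+01,  5.01080e+00,  1.00334e+01,  9.50986e+01,
       -3.00000e-04,  8.99990e+01]), 'qd': array([ 0.0708, -0.0602, -0.0225,  0.0092,  0.0159, -0.0328]), 'joint_efforts': array([ 1.30000e-03, -5.20385e+01,  4.64807e+01,  1.62000e-02,
       -0.00000e+00,  0.00000e+00]), 'ee_pos': array([0.1449, 0.5303, 0.2306]), 'tcp_rot': array([-9.00760e+01, -3.00000e-04, -1.52852e+01]), 'wrist_force': array([ 0.0711, -0.3044, -0.9878]), 'torque': array([-0.036 , -0.0098, -0.0403]), 'opening': np.float64(0.085)} 0.0187
scene [[-0.216, 0.762, -0.611, 1.138], [0.976, 0.162, -0.143, 0.123], [-0.01, -0.627, -0.779, 0.943], [0.0, 0.0, 0.0, 1.0]] 415.7242717980526
top [[0.003, -0.998, 0.059, 0.433], [-1.0, -0.003, 0.001, -0.009], [-0.0, -0.059, -0.998, 1.421], [0.0, 0.0, 0.0, 1.0]] 545.1761965502398
```

View pics/scene0.png

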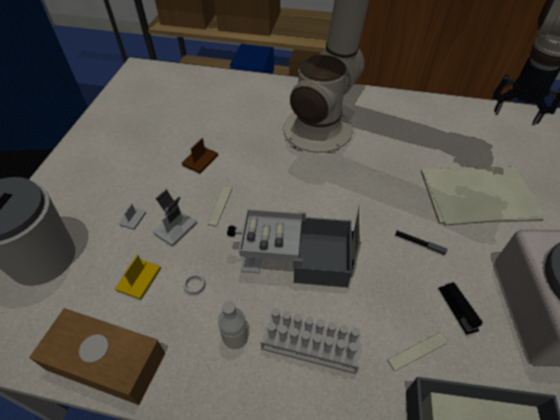

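View pics/top0.png

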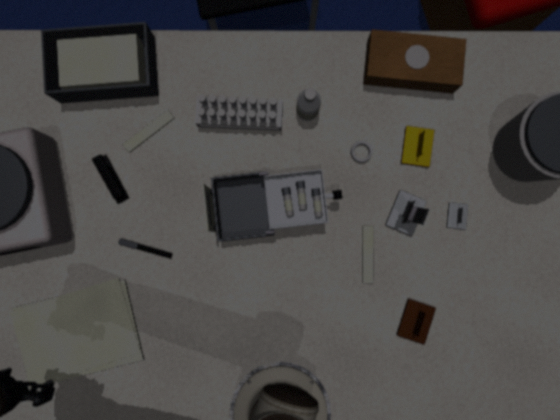

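The clip stand is the grey one with the dark clip (top 408,213; scene 173,222). Look-alikes are small grey (457,215), yellow (418,147) and brown (416,321). I'll choose the larger grey one; the knob is at top (337,195). Next I measure.

Run:
```python
from h import *
import pickle
C={n:pickle.load(open(n+"0.pkl","rb")) for n in("scene","top")}
for n,c in C.items():
    P=cloud(c).reshape(-1,3); K=c["color"].reshape(-1,3)
    print(n,"table z",np.nanmedian(P[(abs(P[:,0]-.3)<.05)&(abs(P[:,1])<.3)][:,2]))
    reg=(P[:,0]>.3)&(P[:,0]<.6)
    def rep(name,m):
        Q=P[m]; 
        if len(Q)<5: print(name,len(Q));return
        r=cv2.minAreaRect((Q[:,:2]*1000).astype(np.float32))
        print(n,name,len(Q),"mean",Q.mean(0).round(4),"zr",np.percentile(Q[:,2],[2,98]).round(4),"rect",np.round(r[0],1),np.round(r[1],1),round(r[2],1))
    m=reg&(P[:,1]<.22)&(P[:,1]>-.25)
    rep("card",m&(P[:,2]>.13)&(P[:,2]<.18)&(P[:,1]>.05))
    rep("cardtop",m&(P[:,2]>.162)&(P[:,2]<.18)&(P[:,1]>.05))
    rep("traybox>70",m&(P[:,2]>.068)&(P[:,2]<.13)&(P[:,1]>-.12))
    rep("traywall",m&(P[:,2]>.1)&(P[:,2]<.115)&(P[:,1]>-.12))
    rep("boxwall",m&(P[:,2]>.068)&(P[:,2]<.08)&(P[:,1]>-.12))
    rep("knob",m&(P[:,2]>.07)&(P[:,2]<.12)&(P[:,1]<-.133)&(P[:,1]>-.19)&(K.max(1)<45))
    m=(P[:,0]>.35)&(P[:,0]<.5)&(P[:,1]<-.27)&(P[:,1]>-.39)
    rep("clip>95",m&(P[:,2]>.095)); rep("clip>113",m&(P[:,2]>.113))
    rep("standbase",m&(P[:,2]>.011)&(P[:,2]<.022))
crop=C["top"]["color"][150:270,200:480]; a=cv2.resize(crop,None,fx=2.8,fy=2.8,interpolation=cv2.INTER_CUBIC)
b=cv2.resize(C["scene"]["color"][170:290,110:390],None,fx=2.8,fy=2.8*.78,interpolation=cv2.INTER_CUBIC)
cv2.imwrite("pics/crop.png",np.clip(np.vstack([a,b])[:600]*2.,0,255).astype(np.uint8))
```

```text
scene table z -6.977387628470666e-05
scene card 178 mean [0.5227 0.1754 0.1572] zr [0.1306 0.1717] rect [516.7 175.4] [111.9   4.7] 6.3
scene cardtop 84 mean [0.5185 0.1757 0.169 ] zr [0.1634 0.1721] rect [516.5 175.6] [111.6   4.2] 6.4
scene traybox>70 2942 mean [ 0.5275 -0.0061  0.0907] zr [0.0708 0.1111] rect [529.2  29.4] [159.8 301.7] 4.4
scene traywall 741 mean [ 0.5302 -0.0348  0.1048] zr [0.1002 0.1125] rect [530.6  28.2] [138.6 296. ] 8.1
scene boxwall 341 mean [0.502  0.1342 0.0736] zr [0.0683 0.0778] rect [527.2  55.1] [159.8 250.2] 4.4
scene knob 36 mean [ 0.5564 -0.138   0.103 ] zr [0.092  0.1076] rect [ 555.1 -138.7] [10.9 21. ] 89.0
scene clip>95 98 mean [ 0.4914 -0.327   0.1144] zr [0.0962 0.1318] rect [ 490.3 -314.9] [51.1 18.7] 89.6
scene clip>113 52 mean [ 0.4907 -0.3314  0.1233] zr [0.1132 0.1318] rect [ 490.3 -314.9] [51.1 18.7] 89.6
scene standbase 117 mean [ 0.4847 -0.2953  0.0162] zr [0.0124 0.0199] rect [ 485.7 -299.3] [57.2 32.1] 69.2
top table z 0.0005702675527899936
top card 198 mean [0.5159 0.1721 0.1588] zr [0.1305 0.1749] rect [516.7 172.7] [109.6   5.7] 6.9
top cardtop 110 mean [0.5166 0.1728 0.1697] zr [0.1627 0.1756] rect [516.6 173.1] [109.6   4.8] 7.0
top traybox>70 3487 mean [ 0.5335 -0.0119  0.0901] zr [0.0724 0.1124] rect [530.1  27.1] [159.8 293.8] 4.9
top traywall 766 mean [ 0.5341 -0.0431  0.1052] zr [0.1001 0.1134] rect [529.  26.] [139.5 292.5] 6.6
top boxwall 391 mean [0.5084 0.1149 0.0753] zr [0.0688 0.0798] rect [532.7  34.6] [159.8 277.2] 6.5
top knob 51 mean [ 0.5521 -0.1406  0.1056] zr [0.0985 0.1108] rect [ 552.3 -141.1] [13.1 20. ] 89.0
top clip>95 118 mean [ 0.4923 -0.3266  0.114 ] zr [0.0953 0.1335] rect [ 496.7 -318.1] [51.2 19.4] 70.0
top clip>113 63 mean [ 0.4909 -0.3315  0.1242] zr [0.1133 0.1343] rect [ 496.7 -318.1] [51.2 19.4] 70.0
top standbase 293 mean [ 0.4793 -0.3119  0.0164] zr [0.0112 0.0211] rect [ 431.5 -327.5] [158.4  76. ] 17.9
```

View pics/crop.png

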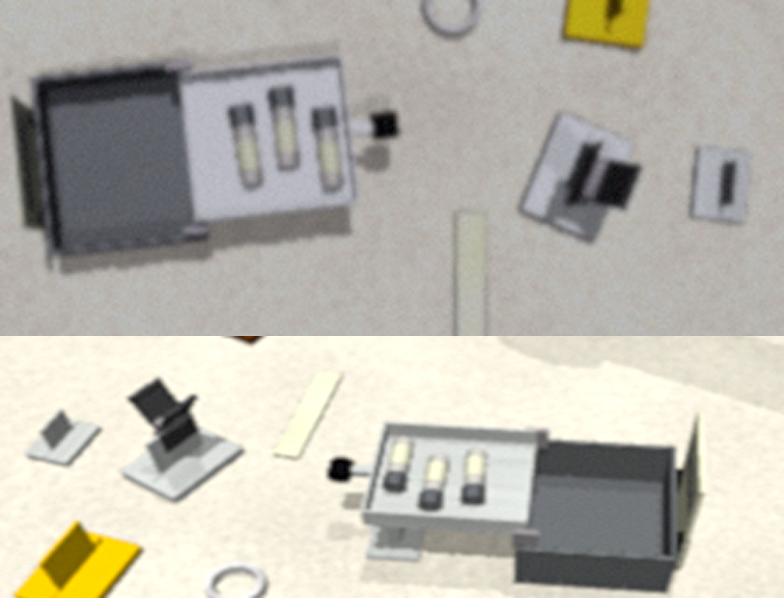

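The crop confirms the larger grey stand carries the clip (crop 600,180). Now a close look at the clip.

Run:
```python
from h import *
import pickle
im=[]
for n,(u,v) in {"scene":(175,218),"top":(408,212)}.items():
    c=pickle.load(open(n+"0.pkl","rb")); P=cloud(c)
    s=np.s_[v-30:v+30,u-30:u+30]
    im.append(cv2.resize(np.clip(c["color"][s]*2.5,0,255).astype(np.uint8),(400,400),interpolation=cv2.INTER_NEAREST))
    Q=P[s].reshape(-1,3)
    th=np.deg2rad(-21); R=np.array([[np.cos(th),np.sin(th)],[-np.sin(th),np.cos(th)]])
    L=np.c_[(Q[:,:2]-[.485,-.315])@R.T,Q[:,2]]*1000
    for lo,hi in((10,22),(25,60),(60,78),(78,90),(90,105),(105,118),(118,127),(127,140)):
        q=L[(L[:,2]>lo)&(L[:,2]<hi)&(abs(L[:,:2]).max(1)<60)]
        if len(q): print(n,lo,hi,len(q),"x",np.percentile(q[:,0],[2,50,98]).round(),"y",np.percentile(q[:,1],[2,50,98]).round())
    # base rect
    q=Q[(Q[:,2]>.012)&(Q[:,2]<.02)&(Q[:,0]>.41)&(Q[:,0]<.56)&(Q[:,1]>-.38)]
    print(n,"base",cv2.minAreaRect((q[:,:2]*1000).astype(np.float32)))
cv2.imwrite("pics/clip.png",np.hstack(im))
```

```text
scene 10 22 404 x [-18.  24.  59.] y [-28.  21.  43.]
scene 25 60 151 x [ 1. 32. 59.] y [ 3.  7. 11.]
scene 60 78 91 x [ 2. 35. 59.] y [ 0.  9. 12.]
scene 78 90 41 x [ 6. 34. 50.] y [-1. 13. 16.]
scene 90 105 95 x [ 2. 26. 41.] y [-9. -2. 17.]
scene 105 118 89 x [ 2. 23. 42.] y [-15.  -9.  23.]
scene 118 127 58 x [ 3. 23. 42.] y [-19. -13.  32.]
scene 127 140 69 x [ 4. 21. 42.] y [-22.  26.  33.]
scene base ((514.1285400390625, -320.1173095703125), (76.87088012695312, 101.54119110107422), 66.93882751464844)
top 10 22 562 x [-19.   7.  58.] y [-32.  17.  40.]
top 25 60 16 x [-9.  8. 59.] y [-0.  5.  8.]
top 60 78 28 x [ 0. 26. 59.] y [-2.  3.  8.]
top 78 90 12 x [ 2.  9. 56.] y [-3.  2.  7.]
top 90 105 140 x [ 5. 23. 41.] y [-10.   0.  13.]
top 105 118 85 x [ 3. 22. 41.] y [-17. -10.  19.]
top 118 127 53 x [ 3. 23. 42.] y [-24. -15.  29.]
top 127 140 94 x [ 4. 22. 42.] y [-23.  22.  30.]
top base ((513.9759521484375, -323.3739929199219), (75.70887756347656, 99.97337341308594), 66.78997039794922)
```

View pics/clip.png

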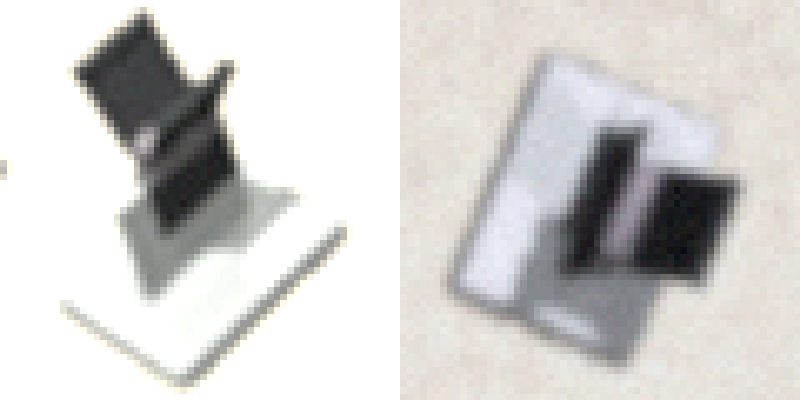

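Clip: centre about (507,-319), yaw -23°. Box yaw 6.6°, knob at (553,-138), card top centre (516.6,174). Moving now.

Add to h.py:
```python
from scipy.spatial.transform import Rotation as Ro
import sys
def go(x,y,z,yaw,pr=True):
    o=get_obs(); R=Ro.from_euler("xyz",o["tcp_rot"],degrees=True).as_matrix()
    d=R.T@(np.array([x,y,z])-o["ee_pos"]); t=(o["tcp_rot"][2]-yaw+180)%360-180
    print("t",round(float(o["time"]),2),"pos",o["ee_pos"].round(4),"rot",o["tcp_rot"].round(1),"open",round(float(o["opening"]),4),"F",o["wrist_force"].round(1)); print("delta",d.round(4),"turn",round(t,1))
if __name__=="__main__": go(*map(float,sys.argv[1:]))
```

```text
(no output)
```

move_arm --deltas '[[[0.57,0,-0.537,68],[0.57,0,-0.537,68],[0.57,0,-0.537,68],[0.57,0,-0.537,68],[0.57,0,-0.537,68]]]' --claw 0.06 --newtons 30

```text
time: 0.6
ee_pos: [0.2757, 0.3154, 0.231]
tcp_rot: [-90.0, -0.0, -58.6]
wrist_force: [1.7, 0.3, -0.8]
opening: 0.0599
```

```bash
python3 h.py .553 -.138 .2 -83.4
```

```text
t 0.6 pos [0.2757 0.3154 0.231 ] rot [-90.   -0.  -58.6] open 0.0599 F [ 1.7  0.3 -0.8]
delta [5.315e-01 3.110e-02 2.000e-04] turn 24.8
```

move_arm --deltas '[[[0.531,0,0,24.8],[0.531,0,0,24.8],[0.531,0,0,24.8],[0.531,0,0,24.8],[0.531,0,0,24.8]]]'

```text
time: 1.1
ee_pos: [0.4074, 0.1025, 0.2313]
tcp_rot: [-90.0, 0.0, -83.1]
wrist_force: [0.5, -0.0, 0.5]
opening: 0.06
```

```bash
python3 h.py .553 -.138 .2 -83.4
```

```text
t 1.1 pos [0.4074 0.1025 0.2313] rot [-90.    0.  -83.1] open 0.06 F [ 0.5 -0.   0.5]
delta [0.2563 0.0313 0.1155] turn 0.3
```

move_arm --deltas '[[[0.256,0,0.1155,0],[0.256,0,0.1155,0],[0.256,0,0.1155,0],[0.256,0,0.1155,0],[0.256,0,0.1155,0]]]'

```text
time: 1.6
ee_pos: [0.537, -0.1113, 0.231]
tcp_rot: [-90.0, 0.0, -83.1]
wrist_force: [1.4, 1.3, 1.9]
opening: 0.06
```

move_arm --deltas '[[[0,0,0,0],[0,0,0,0]]]'

```text
time: 1.8
ee_pos: [0.5364, -0.1101, 0.2301]
tcp_rot: [-90.1, 0.1, -83.2]
wrist_force: [-0.3, 0.7, -0.2]
opening: 0.0597
```

```bash
python3 h.py .553 -.138 .08 -83.4
```

```text
t 1.8 pos [ 0.5364 -0.1101  0.2301] rot [-90.1   0.1 -83.2] open 0.0597 F [-0.3  0.7 -0.2]
delta [0.0298 0.1501 0.0135] turn 0.2
```

move_arm --deltas '[[[0.03,0,0.0135,0],[0.03,0.05,0.0135,0],[0.03,0.1,0.0135,0],[0.03,0.13,0.0135,0],[0.03,0.152,0.0135,0]]]'

```text
time: 2.3
ee_pos: [0.552, -0.1357, 0.0769]
tcp_rot: [-90.1, 0.1, -83.0]
wrist_force: [1.0, -0.0, 0.1]
opening: 0.0602
```

move_arm --deltas '[[[0,0,0,0]]]'

```text
time: 2.4
ee_pos: [0.5513, -0.1356, 0.0764]
tcp_rot: [-90.3, 0.1, -83.0]
wrist_force: [0.1, -0.3, -0.1]
opening: 0.0599
```

```bash
python3 h.py .553 -.138 .078 -83.4
python3 - <<'E'
from h import *
c=camera("scene"); cv2.imwrite("pics/k.png",cv2.resize(np.clip(c["color"][170:290,190:370]*2.,0,255).astype(np.uint8),None,fx=3.5,fy=3.5))
E
```

```text
t 2.4 pos [ 0.5513 -0.1356  0.0764] rot [-90.3   0.1 -83. ] open 0.0599 F [ 0.1 -0.3 -0.1]
delta [ 0.0026 -0.0016  0.0014] turn 0.4
```

View pics/k.png

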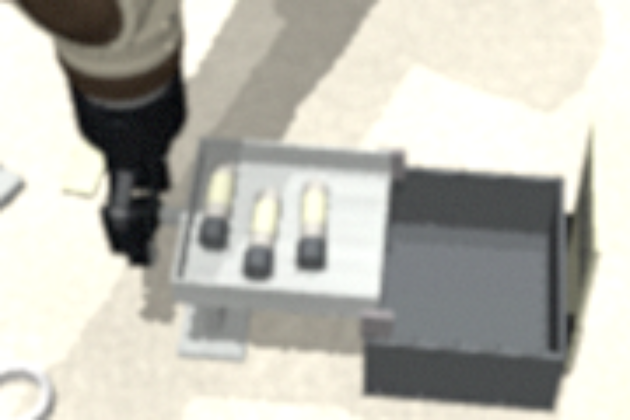

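The fingers straddle the knob (140,200 in the crop) with the tubes still in place. Small correction, then close.

move_arm --deltas '[[[0.003,0,0.001,0],[0.003,0,0.001,0],[0.003,0,0.001,0],[0.003,0,0.001,0],[0.003,0,0.001,0]]]' --claw 0.01 --newtons 30

```text
time: 2.95
ee_pos: [0.5523, -0.1408, 0.0815]
tcp_rot: [-90.2, -0.1, -83.1]
wrist_force: [-20.2, -2.4, 16.5]
opening: 0.0213
```

```bash
python3 h.py .553 -.138 .078 -83.4
python3 - <<'E'
import numpy as np
k=lambda t:np.array([173*(1-np.cos(t))+10*np.sin(t),173*np.sin(t)+10*np.cos(t)-10])
for t in np.arange(.08,1.25,.08): print(round(t,2),k(t).round())
E
```

```text
t 2.95 pos [ 0.5523 -0.1408  0.0815] rot [-90.2  -0.1 -83.1] open 0.0213 F [-20.2  -2.4  16.5]
delta [-0.0027  0.0035  0.001 ] turn 0.3
0.08 [ 1. 14.]
0.16 [ 4. 27.]
0.24 [ 7. 41.]
0.32 [12. 54.]
0.4 [18. 67.]
0.48 [24. 79.]
0.56 [32. 90.]
0.64 [ 40. 101.]
0.72 [ 50. 112.]
0.8 [ 60. 121.]
0.88 [ 70. 130.]
0.96 [ 82. 137.]
1.04 [ 94. 144.]
1.12 [107. 150.]
1.2 [120. 155.]
```

move_arm --deltas '[[[0,-0.006,-0.002,0],[-0.001,-0.018,-0.002,0],[-0.004,-0.031,-0.002,0],[-0.008,-0.045,-0.002,0],[-0.012,-0.058,-0.002,0]]]'

```text
time: 3.45
ee_pos: [0.5506, -0.1278, 0.1383]
tcp_rot: [-90.1, 0.1, -83.1]
wrist_force: [-5.8, 5.8, -5.6]
opening: 0.0219
```

```bash
python3 h.py .553 -.138 .136 -83.4
```

```text
t 3.45 pos [ 0.5506 -0.1278  0.1383] rot [-90.1   0.1 -83.1] open 0.0219 F [-5.8  5.8 -5.6]
delta [0.0104 0.0023 0.0012] turn 0.3
```

move_arm --deltas '[[[-0.006,-0.013,-0.001,0],[-0.013,-0.025,-0.001,0],[-0.02,-0.036,-0.001,0],[-0.029,-0.047,-0.001,0],[-0.038,-0.057,-0.001,0]]]'

```text
time: 3.95
ee_pos: [0.5462, -0.0904, 0.1955]
tcp_rot: [-89.9, -0.0, -83.1]
wrist_force: [2.6, 2.7, -5.2]
opening: 0.0213
```

move_arm --deltas '[[[-0.01,-0.009,0,0],[-0.02,-0.018,0,0],[-0.032,-0.026,0,0],[-0.044,-0.033,0,0],[-0.057,-0.039,0,0]]]'

```text
time: 4.45
ee_pos: [0.5395, -0.0335, 0.2342]
tcp_rot: [-89.9, -0.0, -83.1]
wrist_force: [7.4, -0.0, -6.1]
opening: 0.0211
```

```bash
python3 h.py .54 -.02 .24 -83.4
python3 - <<'E'
from h import *
c=camera("scene"); cv2.imwrite("pics/t.png",cv2.resize(np.clip(c["color"][130:290,190:370]*2.,0,255).astype(np.uint8),None,fx=3.2,fy=3.2))
P=cloud(c)
E
```

```text
t 4.45 pos [ 0.5395 -0.0335  0.2342] rot [-89.9  -0.  -83.1] open 0.0211 F [ 7.4 -0.  -6.1]
delta [-0.0134 -0.0058  0.0022] turn 0.3
```

move_arm --deltas '[[[-0.006,-0.003,0.001,0],[-0.014,-0.006,0.001,0],[-0.014,-0.006,0.001,0],[-0.014,-0.006,0.001,0],[-0.014,-0.006,0.001,0]]]'

```text
time: 5.0
ee_pos: [0.538, -0.0203, 0.2393]
tcp_rot: [-90.0, 0.0, -83.1]
wrist_force: [-0.2, -0.0, -2.3]
opening: 0.0213
```

```bash
python3 h.py .54 -.02 .24 -83.4
python3 - <<'E'
from h import *
a=camera("scene")["color"][130:290,190:370]; b=camera("top")["color"][150:260,190:370]
f=lambda i:cv2.resize(np.clip(i*2.,0,255).astype(np.uint8),(400,int(400*i.shape[0]/i.shape[1])))
a,b=f(a),f(b); b=cv2.copyMakeBorder(b,0,a.shape[0]-b.shape[0],0,0,cv2.BORDER_CONSTANT)
cv2.imwrite("pics/t.png",np.hstack([a,b]))
E
```

```text
t 5.0 pos [ 0.538  -0.0203  0.2393] rot [-90.    0.  -83.1] open 0.0213 F [-0.2 -0.  -2.3]
delta [-0.0001 -0.0007  0.002 ] turn 0.3
```

View pics/t.png

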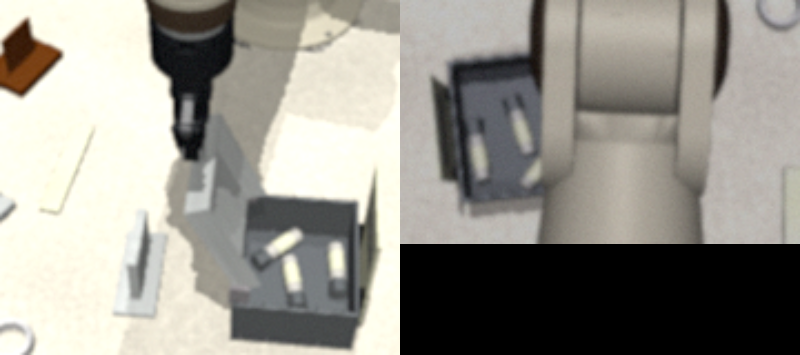

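All three tubes are in the box (scene crop 280,245; 292,278; 338,265). Lowering the tray.

move_arm --deltas '[[[0.02,0.008,0,0],[0.038,0.018,0,0],[0.055,0.03,0,0],[0.07,0.043,0,0],[0.084,0.059,0,0]]]'

```text
time: 5.6
ee_pos: [0.548, -0.105, 0.1803]
tcp_rot: [-90.0, -0.0, -83.1]
wrist_force: [-4.7, -0.7, 2.2]
opening: 0.0211
```

move_arm --deltas '[[[0.012,0.017,0,0],[0.021,0.036,0,0],[0.029,0.055,0,0],[0.033,0.075,0,0],[0.035,0.089,0,0]]]'

```text
time: 6.1
ee_pos: [0.5521, -0.1404, 0.09]
tcp_rot: [-90.1, -0.1, -83.2]
wrist_force: [-3.2, -5.5, 2.2]
opening: 0.0212
```

```bash
python3 h.py .553 -.138 .079 -83.4
```

```text
t 6.1 pos [ 0.5521 -0.1404  0.09  ] rot [-90.1  -0.1 -83.2] open 0.0212 F [-3.2 -5.5  2.2]
delta [-0.0023  0.011   0.0012] turn 0.2
```

move_arm --deltas '[[[-0.001,0.004,0,0],[-0.001,0.007,0,0],[-0.001,0.007,0,0]]]'

```text
time: 6.4
ee_pos: [0.5521, -0.1404, 0.0842]
tcp_rot: [-90.1, -0.3, -83.2]
wrist_force: [-3.0, -13.4, 2.0]
opening: 0.0207
```

move_arm --deltas '[[[0,0,0,0],[0,0,0,0],[0,0,0,0],[0,0,0,0]]]' --claw 0.06

```text
time: 6.8
ee_pos: [0.5526, -0.1373, 0.0842]
tcp_rot: [-90.0, 0.0, -83.0]
wrist_force: [-0.5, 0.4, -1.8]
opening: 0.0596
```

```bash
python3 h.py .5075 -.3195 .24 -23
```

```text
t 6.8 pos [ 0.5526 -0.1373  0.0842] rot [-90.   0. -83.] open 0.0596 F [-0.5  0.4 -1.8]
delta [ 0.1754 -0.1558 -0.0668] turn -60.0
```

move_arm --deltas '[[[0,-0.05,0,0],[0,-0.1,0,0],[0,-0.15,0,-4],[0.04,-0.156,-0.015,-12],[0.08,-0.156,-0.03,-20]]]' --claw 0.085

```text
time: 7.3
ee_pos: [0.5334, -0.2208, 0.2431]
tcp_rot: [-89.8, -0.2, -62.6]
wrist_force: [1.2, -1.0, -0.6]
opening: 0.085
```

```bash
python3 h.py .5075 -.3195 .24 -23
```

```text
t 7.3 pos [ 0.5334 -0.2208  0.2431] rot [-89.8  -0.2 -62.6] open 0.085 F [ 1.2 -1.  -0.6]
delta [ 0.0757  0.0032 -0.0685] turn -39.6
```

move_arm --deltas '[[[0.076,0,-0.0685,-39.6],[0.076,0,-0.0685,-39.6],[0.076,0,-0.0685,-39.6],[0.076,0,-0.0685,-39.6],[0.076,0,-0.0685,-39.6]]]'

```text
time: 7.8
ee_pos: [0.5056, -0.3199, 0.2401]
tcp_rot: [-90.0, 0.0, -23.2]
wrist_force: [0.1, 0.2, 0.4]
opening: 0.0849
```

move_arm --deltas '[[[0,0,0,0],[0,0,0,0]]]'

```text
time: 8.0
ee_pos: [0.5059, -0.3191, 0.2403]
tcp_rot: [-90.0, -0.0, -23.6]
wrist_force: [0.9, 0.6, 0.3]
opening: 0.0848
```

```bash
python3 h.py .5075 -.3195 .107 -23
python3 - <<'E'
from h import *
c=camera("scene");P=cloud(c).reshape(-1,3)
q=P[(P[:,2]>.012)&(P[:,2]<.02)&(P[:,0]>.41)&(P[:,0]<.58)&(P[:,1]>-.375)&(P[:,1]<-.26)]
print(cv2.minAreaRect((q[:,:2]*1000).astype(np.float32)))
th=np.deg2rad(-23); R=np.array([[np.cos(th),np.sin(th)],[-np.sin(th),np.cos(th)]])
L=np.c_[(P[:,:2]-[.5075,-.3195])@R.T,P[:,2]]*1000
for lo,hi in((100,110),(110,118),(118,127),(127,140)):
    q=L[(L[:,2]>lo)&(L[:,2]<hi)&(abs(L[:,:2]).max(1)<45)]; print(lo,len(q),np.percentile(q[:,:2],[2,98],axis=0).round())
cv2.imwrite("pics/c.png",cv2.resize(np.clip(c["color"][130:290,110:370]*2.,0,255).astype(np.uint8),None,fx=3,fy=3))
E
```

```text
t 8.0 pos [ 0.5059 -0.3191  0.2403] rot [-90.   -0.  -23.6] open 0.0848 F [0.9 0.6 0.3]
delta [0.0016 0.1333 0.0003] turn -0.6
((514.2720947265625, -319.5244445800781), (77.60226440429688, 100.74365234375), 67.34306335449219)
100 72 [[-20. -16.]
 [ 18.  16.]]
110 54 [[-19. -19.]
 [ 19.  20.]]
118 55 [[-21. -21.]
 [ 19.  28.]]
127 70 [[-18. -25.]
 [ 19.  28.]]
```

View pics/c.png

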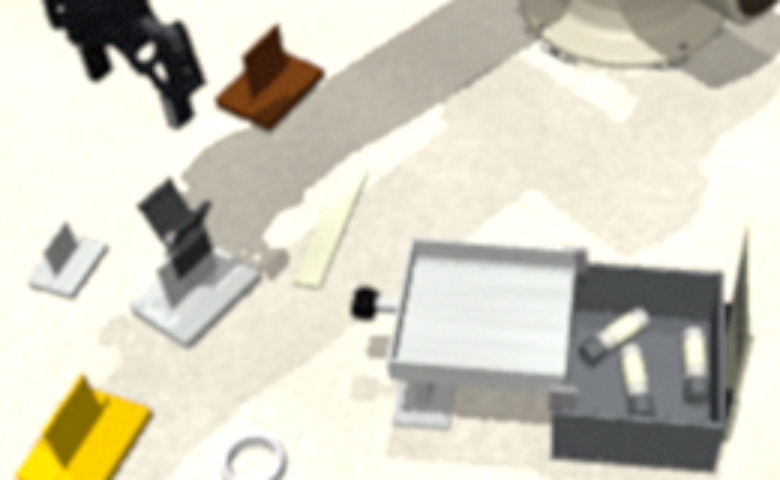

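move_arm --deltas '[[[0.001,0.045,0.001,-0.6],[0.001,0.09,0.001,-0.6],[0.001,0.12,0.001,-0.6],[0.001,0.134,0.001,-0.6],[0.001,0.134,0.001,-0.6]]]'

```text
time: 8.55
ee_pos: [0.5064, -0.3181, 0.1047]
tcp_rot: [-90.0, 0.2, -22.9]
wrist_force: [-0.0, 0.3, 1.1]
opening: 0.0845
```

move_arm --deltas '[[[0,0,0,0],[0,0,0,0],[0,0,0,0],[0,0,0,0],[0,0,0,0]]]' --claw 0.01 --newtons 40

```text
time: 9.05
ee_pos: [0.509, -0.3196, 0.1106]
tcp_rot: [-90.0, -0.4, -22.9]
wrist_force: [-0.2, 2.7, 14.9]
opening: 0.0192
```

move_arm --deltas '[[[0,0,0,0],[0,0,0,0],[0,0,0,0]]]'

```text
time: 9.35
ee_pos: [0.5089, -0.3196, 0.1106]
tcp_rot: [-90.0, -0.4, -22.9]
wrist_force: [0.1, 1.7, 15.4]
opening: 0.0193
```

```bash
python3 h.py .5075 -.3195 .107 -23
python3 - <<'E'
from h import *
c=camera("scene")
cv2.imwrite("pics/c2.png",cv2.resize(np.clip(c["color"][160:260,120:250]*2.5,0,255).astype(np.uint8),None,fx=5,fy=5))
E
```

```text
t 9.35 pos [ 0.5089 -0.3196  0.1106] rot [-90.   -0.4 -22.9] open 0.0193 F [ 0.1  1.7 15.4]
delta [-0.0014  0.0036 -0.0005] turn 0.1
```

View pics/c2.png

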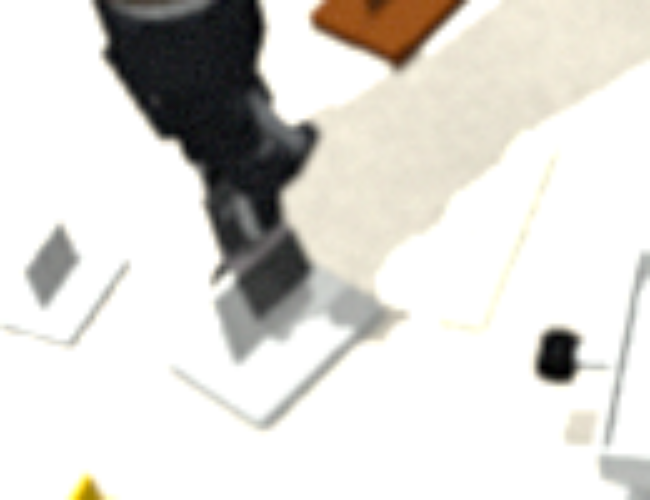

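move_arm --deltas '[[[0,-0.01,0,0],[0,-0.03,0,0],[0,-0.06,0,0],[0,-0.095,0,0],[0,-0.13,0,0]]]'

```text
time: 9.9
ee_pos: [0.5068, -0.3187, 0.2384]
tcp_rot: [-90.0, -0.0, -22.9]
wrist_force: [-0.2, -0.8, -1.2]
opening: 0.0192
```

move_arm --deltas '[[[0,-0.03,0,0],[0,-0.05,0,0],[0,-0.06,0,0],[0,-0.06,0,0]]]'

```text
time: 10.3
ee_pos: [0.5074, -0.319, 0.2978]
tcp_rot: [-90.0, -0.1, -22.9]
wrist_force: [-0.0, 0.1, -1.5]
opening: 0.0193
```

```bash
cat > m.py <<'E'
from h import *
import sys
o=get_obs(); R=Ro.from_euler("xyz",o["tcp_rot"],degrees=True).as_matrix()
ims=[]
for n in("scene","top"):
    c=camera(n); P=cloud(c); L=(P-o["ee_pos"])@R*1000  # tool frame: x, y down, z
    print(n)
    for lo in range(-20,75,6):
        m=(L[...,1]>lo)&(L[...,1]<lo+6)&(abs(L[...,0])<45)&(abs(L[...,2])<45)
        q=L[m]
        if len(q)>3: print(lo,len(q),"x",np.percentile(q[:,0],[3,97]).round(),"z",np.percentile(q[:,2],[3,50,97]).round())
    u,v=map(int,px(c,o["ee_pos"])); a=c["color"][max(v-50,0):v+50,max(u-50,0):u+50]; ims.append(cv2.resize(np.clip(a*2.5,0,255).astype(np.uint8),(400,400)))
cv2.imwrite(sys.argv[1],np.hstack(ims))
E
python3 m.py pics/m1.png; python3 h.py .5166 .174 .30 6.6
```

```text
scene
-20 31 x [-5. 18.] z [-3. 16. 26.]
-14 36 x [-19.  18.] z [-5. 17. 26.]
-8 25 x [-21.  17.] z [-5.  8. 21.]
-2 22 x [-14.  19.] z [-6.  5. 19.]
4 11 x [-14.  17.] z [-5.  5.  6.]
10 27 x [-19.  17.] z [-5.  4.  8.]
16 42 x [-19.  16.] z [-2.  6.  9.]
22 33 x [-18.  16.] z [-7.  6.  8.]
28 35 x [-21.  19.] z [-9.  5.  7.]
34 49 x [-25.  20.] z [-12.   6.   9.]
40 46 x [-21.  19.] z [-16.   8.  11.]
46 43 x [-23.  18.] z [-18.  10.  13.]
52 50 x [-23.  19.] z [-20.  11.  15.]
58 27 x [-23.  19.] z [-24.  12.  15.]
top
-20 12 x [-20.  -6.] z [-8.  6. 22.]
-14 8 x [-21.  -5.] z [-7. 16. 23.]
-8 6 x [-20.  -7.] z [-7. -5. 14.]
-2 8 x [-20.  -6.] z [-7. -5. 12.]
4 7 x [-21.  -8.] z [-5. -5.  2.]
10 8 x [-21.  -6.] z [-6. -4.  4.]
16 12 x [-19.  -6.] z [-6.  2.  6.]
22 11 x [-21.  -6.] z [-6.  4.  5.]
28 9 x [-22. -18.] z [-13.  -7.   5.]
34 15 x [-23.  -7.] z [-17.   3.   5.]
40 20 x [-23.  -4.] z [-20.   6.   8.]
46 19 x [-22.   1.] z [-23.   7.   9.]
52 24 x [-23.   2.] z [-26.   9.  10.]
58 14 x [-21.   5.] z [-13.  10.  11.]
64 4 x [-19.  -2.] z [10. 11. 11.]
t 10.4 pos [ 0.507  -0.3188  0.2954] rot [-90.    0.1 -22.9] open 0.0192 F [ 1.  -1.  -1.8]
delta [-0.1827 -0.0044  0.4578] turn -29.5
```

View pics/m1.png

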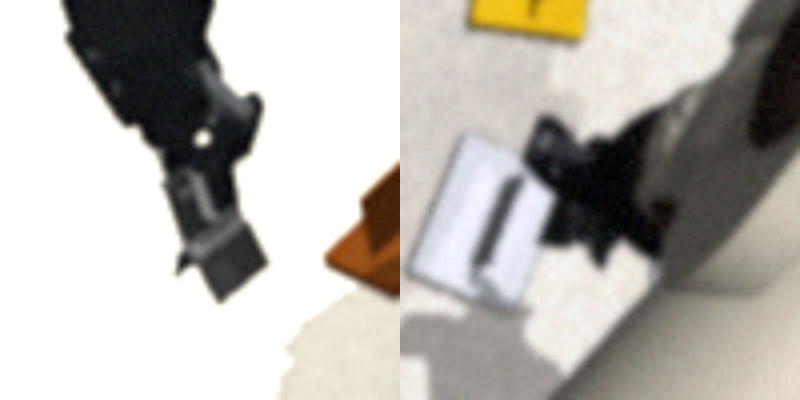

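Clip is lifted and held open (left image 225,260), tilted slightly (~0.1 rad). Carrying it gently to above the card.

move_arm --deltas '[[[-0.004,0,0.009,-0.6],[-0.013,0,0.032,-2],[-0.026,0,0.065,-4],[-0.039,0,0.099,-6],[-0.053,0,0.133,-8]]]'

```text
time: 10.9
ee_pos: [0.5092, -0.1738, 0.2951]
tcp_rot: [-90.0, 0.1, -14.8]
wrist_force: [1.0, -0.2, -0.3]
opening: 0.0195
```

```bash
python3 h.py .5163 .1772 .30 6.6
```

```text
t 10.9 pos [ 0.5092 -0.1738  0.2951] rot [-90.    0.1 -14.8] open 0.0195 F [ 1.  -0.2 -0.3]
delta [-0.0827 -0.0046  0.3412] turn -21.4
```

move_arm --deltas '[[[-0.008,0,0.035,-2],[-0.017,0,0.07,-4],[-0.026,0,0.105,-6],[-0.034,0,0.14,-8.5],[-0.042,0,0.175,-11]]]'

```text
time: 11.4
ee_pos: [0.5132, 0.0062, 0.2954]
tcp_rot: [-90.0, 0.1, -3.7]
wrist_force: [-0.1, -0.6, -0.5]
opening: 0.0191
```

```bash
python3 h.py .5163 .1772 .30 6.6
```

```text
t 11.4 pos [0.5132 0.0062 0.2954] rot [-90.    0.1  -3.7] open 0.0191 F [-0.1 -0.6 -0.5]
delta [-0.008  -0.0046  0.1708] turn -10.3
```

move_arm --deltas '[[[-0.002,0,0.04,-2.5],[-0.004,0,0.08,-5],[-0.006,0,0.12,-8],[-0.007,0,0.15,-10.3],[-0.008,0,0.165,-10.3]]]'

```text
time: 11.9
ee_pos: [0.5163, 0.172, 0.2951]
tcp_rot: [-90.0, 0.1, 6.6]
wrist_force: [-0.4, 0.4, -0.8]
opening: 0.019
```

move_arm --deltas '[[[0,0,0.004,0],[0,0,0.004,0],[0,0,0.004,0],[0,0,0.004,0]]]'

```text
time: 12.3
ee_pos: [0.5169, 0.1723, 0.2964]
tcp_rot: [-90.0, -0.0, 6.3]
wrist_force: [-0.1, 0.4, -1.1]
opening: 0.0195
```

```bash
python3 h.py .5163 .1772 .21 6.6; python3 m.py pics/m2.png;python3 - <<'E'
from h import *
for n in("scene","top"):
    P=cloud(camera(n)).reshape(-1,3); q=P[(P[:,2]>.135)&(P[:,2]<.178)&(P[:,1]>.12)&(P[:,1]<.23)&(P[:,0]>.42)&(P[:,0]<.62)]
    print(n,len(q),cv2.minAreaRect((q[:,:2]*1000).astype(np.float32)),q[:,2].max())
E
```

```text
t 12.3 pos [0.5169 0.1723 0.2964] rot [-90.   -0.    6.3] open 0.0195 F [-0.1  0.4 -1.1]
delta [-0.0001  0.0864  0.0049] turn -0.3
scene
-20 36 x [-8. 20.] z [-20.  -3.  23.]
-14 43 x [-14.  20.] z [-18.   5.  23.]
-8 37 x [-8. 20.] z [-14.   4.  21.]
-2 20 x [-17.  19.] z [-7.  3. 10.]
4 19 x [-0. 20.] z [-7.  2.  5.]
10 25 x [-3. 20.] z [-9. -1.  3.]
16 33 x [-7. 19.] z [-12.  -9.   4.]
22 31 x [-14.  19.] z [-12.  -8.   7.]
28 29 x [-15.  22.] z [-13. -10.   4.]
34 36 x [-21.  22.] z [-16. -14.   3.]
40 36 x [-21.  22.] z [-20. -18.   8.]
46 31 x [-17.  22.] z [-22. -21.   8.]
52 33 x [-20.  21.] z [-25. -23.  12.]
58 12 x [-3. 21.] z [-25.  12.  13.]
top
4 4 x [-21. -15.] z [-9. -9. -8.]
16 9 x [-20. -11.] z [-14. -12.  -9.]
22 4 x [-22.  -7.] z [-14. -14. -13.]
28 12 x [-20.  -6.] z [-16. -15. -12.]
34 21 x [-22.  -3.] z [-20. -17. -13.]
40 12 x [-22.  -8.] z [-22. -20. -19.]
46 24 x [-22.  -4.] z [-27. -24. -21.]
52 9 x [-21.  -3.] z [-28. -26. -24.]
scene 160 ((516.8200073242188, 175.6925048828125), (110.59590148925781, 4.704388618469238), 6.225737571716309) 0.17308816626695134
top 81 ((516.80908203125, 173.13778686523438), (109.59284973144531, 4.900964736938477), 6.877437591552734) 0.17571326821761146
```

View pics/m2.png

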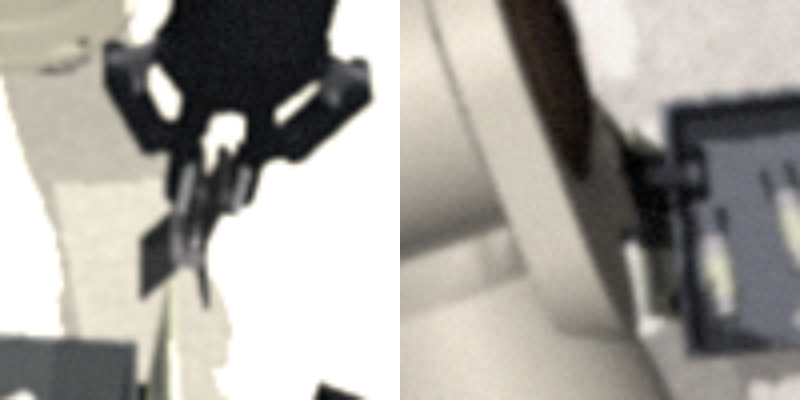

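Card apex sits (172,275 left) under the gaping jaws. I shift +8 mm across to centre, then go down in stages.

move_arm --deltas '[[[0,0,0.004,-0.3],[0,0.01,0.008,-0.3],[0,0.03,0.008,-0.3],[0,0.05,0.008,-0.3],[0,0.055,0.008,-0.3]]]'

```text
time: 13.0
ee_pos: [0.5151, 0.1815, 0.2384]
tcp_rot: [-90.0, 0.2, 6.8]
wrist_force: [-0.2, -0.7, -0.8]
opening: 0.0188
```

move_arm --deltas '[[[0,0,0,0],[0,0,0,0]]]'

```text
time: 13.2
ee_pos: [0.516, 0.1816, 0.242]
tcp_rot: [-90.0, -0.0, 6.8]
wrist_force: [-0.1, 0.1, -1.7]
opening: 0.0193
```

```bash
python3 h.py .516 .1804 .209 6.6; python3 m.py pics/m3.png >/dev/null
python3 - <<'E'
from h import *
c=camera("scene"); u,v=map(int,px(c,get_obs()["ee_pos"]))
cv2.imwrite("pics/m3.png",cv2.resize(np.clip(c["color"][v-20:v+55,u-45:u+45]*2.2,0,255).astype(np.uint8),None,fx=7,fy=7,interpolation=cv2.INTER_CUBIC))
E
```

```text
t 13.2 pos [0.516  0.1816 0.242 ] rot [-90.   -0.    6.8] open 0.0193 F [-0.1  0.1 -1.7]
delta [-0.0002  0.033  -0.0012] turn 0.2
```

View pics/m3.png

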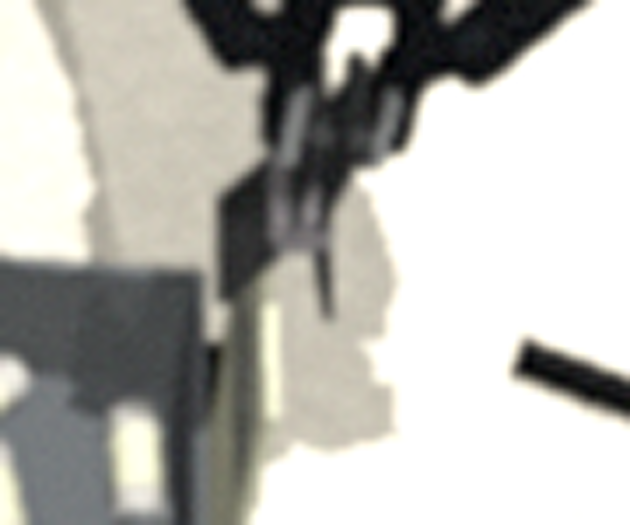

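Run:
```python
from h import *
o=get_obs(); R=Ro.from_euler("xyz",o["tcp_rot"],degrees=True).as_matrix()
for n in("scene","top"):
    c=camera(n); L=((cloud(c)-o["ee_pos"])@R*1000).reshape(-1,3); K=c["color"].reshape(-1,3).max(1)
    box=(abs(L[:,0])<60)&(abs(L[:,2])<35)
    q=L[box&(L[:,1]>66)&(L[:,1]<90)&(abs(L[:,0])<52)]; print(n,"card z",np.percentile(q[:,2],[3,50,97]).round(1),"top y",np.percentile(q[:,1],3).round(1),len(q))
    for lo in range(20,66,5):
        q=L[box&(L[:,1]>lo)&(L[:,1]<=lo+5)&(abs(L[:,0])<26)]; print(lo,np.sort(q[:,2]).round().astype(int).tolist()[::max(1,len(q)//14)])
```

```text
scene card z [-8.  -7.1 -4.4] top y 69.0 61
20 [-12, -12, -12, -12, -12, -12, -11, -11, -11, -11, -10, -10, -9, -8, -8, -6, -5, -3, -3, -1, 1, 2, 4, 5]
25 [-11, -11, -11, -9, -9, -6, -4, -2, 0, 0, 2, 4, 4, 6]
30 [-14, -14, -13, -12, -12, -12, -12, -12, -12, -12, -4, 0, 3, 5]
35 [-16, -16, -16, -16, -16, -14, -14, -14, -14, -14, -14, -14, -6, 6]
40 [-18, -18, -18, -18, -18, -18, -18, -18, -18, -18, -18, -18, -18, -17, -17, -17, -16, -16, -16, -16, -16, -15, -14, 6, 7]
45 [-22, -22, -21, -21, -21, -21, -21, -20, -20, -20, -20, -20, -19, -19, -19, -19, -19, -19, -19, -19, -19, -19, -19, -17, -15, 7, 10]
50 [-25, -23, -23, -23, -23, -23, -23, -21, -21, -21, -21, -19, 10, 11]
55 [-25, -25, -25, -25, -25, -25, -25, -25, -25, -25, -25, -25, -25, -24, -23, -23, -23, -23, 9, 11, 11, 12, 12, 12]
60 [12]
65 [-7, -5, -5]
top card z [-10.5  -9.2  -6.3] top y 67.4 55
20 [-15, -14, -13, -12]
25 [-15, -15, -14, -13, -12, -11]
30 [-17, -17, -16, -15, -15, -14, -13]
35 [-20, -19, -18, -17, -17, -17, -16, -16, -16, -15, -15, -14, -14, -13, -11]
40 [-23, -23, -21, -21, -21, -21, -20, -19, -19, -19, -19, -18, -18, -18, -17, -16]
45 [-25, -24, -24, -24, -24, -23, -23, -22, -22, -22, -21, -21, -20, -17]
50 [-28, -28, -27, -27, -27, -26, -26, -26, -25, -25, -25, -24, -23, -23, -21]
55 [-28, -27, -26]
60 [-27, -24]
65 [-7]
```

Card centre sits at tool z ≈ -6 and the jaw gap centre at ≈ -5, so I move back 1 mm and lower 32 mm.

move_arm --deltas '[[[0,0.004,-0.001,0],[0,0.012,-0.001,0],[0,0.02,-0.001,0],[0,0.027,-0.001,0],[0,0.031,-0.001,0]]]'

```text
time: 13.95
ee_pos: [0.5157, 0.1803, 0.2091]
tcp_rot: [-90.0, 0.1, 6.7]
wrist_force: [-0.3, -0.1, -1.4]
opening: 0.0192
```

move_arm --deltas '[[[0,0,0,0],[0,0,0,0],[0,0,0,0]]]'

```text
time: 14.25
ee_pos: [0.5162, 0.1804, 0.2107]
tcp_rot: [-90.0, -0.0, 6.7]
wrist_force: [-0.2, 0.0, -1.8]
opening: 0.0194
```

```bash
python3 h.py .516 .1804 .209 6.6
python3 - <<'E'
from h import *
o=get_obs(); R=Ro.from_euler("xyz",o["tcp_rot"],degrees=True).as_matrix()
c=camera("scene"); L=((cloud(c)-o["ee_pos"])@R*1000).reshape(-1,3)
for lo in range(20,66,5):
    q=L[(abs(L[:,0])<26)&(abs(L[:,2])<35)&(L[:,1]>lo)&(L[:,1]<=lo+5)]; print(lo,np.sort(q[:,2]).round().astype(int).tolist()[::max(1,len(q)//14)])
q=L[(abs(L[:,0])>28)&(abs(L[:,0])<54)&(abs(L[:,2])<15)&(L[:,1]>20)&(L[:,1]<70)]; print("card z",np.percentile(q[:,2],[3,50,97]).round(1),"top y",np.percentile(q[:,1],[1,5]).round(1))
u,v=map(int,px(c,o["ee_pos"]))
cv2.imwrite("pics/m4.png",cv2.resize(np.clip(c["color"][v-20:v+55,u-45:u+45]*2.2,0,255).astype(np.uint8),None,fx=7,fy=7,interpolation=cv2.INTER_CUBIC))
E
```

```text
t 14.25 pos [0.5162 0.1804 0.2107] rot [-90.   -0.    6.7] open 0.0194 F [-0.2  0.  -1.8]
delta [-0.0002  0.0017 -0.    ] turn 0.1
20 [-12, -12, -11, -11, -11, -11, -11, -11, -10, -9, -8, -7, -6, -4, -2, 0, 3, 5]
25 [-12, -12, -12, -12, -12, -12, -12, -10, -8, -3, -1, 1, 1, 4, 6]
30 [-14, -14, -14, -14, -13, -13, -13, -13, -13, -12, -12, -12, -11, -11, -10, -10, -7, -5, -5, -3, 0, 2, 2, 2, 4, 4]
35 [-16, -16, -15, -15, -15, -15, -15, -15, -15, -15, -15, -15, -14, -13, -13, -13, -13, -13, -13, -13, -11, -11, 5, 5]
40 [-19, -19, -18, -17, -17, -17, -17, -17, -17, -17, -15, -15, -15, -6, -6, -4, -4, -3]
45 [-23, -21, -21, -21, -21, -21, -19, -19, -19, -19, -19, -19, -17, 6, 9, 9]
50 [-25, -25, -23, -23, -23, -23, -23, -23, -22, -21, -20, -7, -7, -7, -6, 10]
55 [-25, -25, -25, -25, -25, -25, -25, -24, -24, -24, -24, -24, -23, 10]
60 [11]
65 [-7, -7, -7, -7, -7, -7, -7, -7]
card z [-7.2 -6.4 -3.7] top y [39.6 39.8]
```

View pics/m4.png

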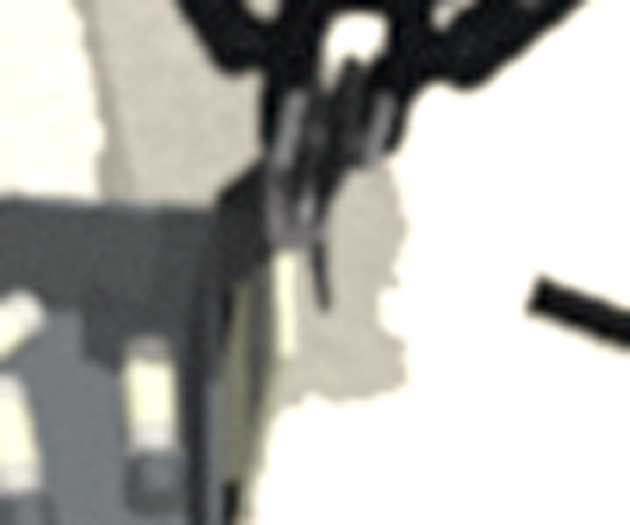

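Run:
```python
from h import *
print(get_obs()["wrist_force"].round(1)); print(job_done())
```

```text
[ 0.4  0.1 -0.3]
the job is handed in; nothing more can be done
None
```

The job is handed in at about 14.3 s. All three tubes are in the box, and the clip is held wide open over the card's top edge.

- **Tray:** I gripped the black knob and tipped the tray to about 1.2 rad. The camera showed all three tubes in the box. I lowered the tray back to level and released the knob; nothing touched the tubes.
- **Clip:** I took it off the larger grey stand by squeezing the rollers. I carried it to the card and lowered it with one jaw on each side.

**Last checks (scene camera, shortly before hand-in):**
- **Jaw depth:** the tips are about 20 mm below the card's top edge.
- **Barrel gap:** the spring barrel is about 5 mm above the edge.
- **Side gaps:** the card is roughly in the middle, with about 7 to 9 mm free to each jaw at its top edge and more lower down.
- **Contact:** the wrist force did not change when the clip went down, so there is no sign of the clip touching the card.

**Disagreements:**
- The clip hangs about 0.1 rad off upright in the fingers; I allowed for this when centring it.
- The gripper reads 19 mm where the text gives 22 mm over the rollers at fully open.
- The two cameras differ by about 2.5 mm in y, the same for clip and card, so their relative position is not affected.

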